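Fit a quarter-turn peg to the slotted rail and stow the flask ring on it

TASK

Take the spare hammer-foot peg out of its white stand, put its foot down through the slot of the bench rail, anywhere on the free length, until its flange sits on the rail, and give it a quarter turn so that the foot catches under the lips and the flat grip stands square across the rail, like the peg already fitted. Then lower the large loose steel ring over the new peg until it lies flat on the flange (do not drop it), and let go. Leave everything else on the bench where it is.

Things in the scene. Friction and masses are not known exactly. Their poses are not given: they have to be found in the camera images.
- peg_grip (a point): centre of the flat grip of the spare peg (plain steel, 0.2 kg, upright). Grip: 26 mm wide (x axis), 12 mm thick (y axis), 45 mm tall (z axis, up). The flange's underside is 27.5 mm below this point, the grip's top 22.5 mm above. Half a turn about z makes no difference. At the start its foot is loose in the stand's pocket, flange on the stand's top.
- peg: the same peg, same axes; origin on its axis at the underside of its round flange (50 mm across, 5 mm thick). Below the flange: a round shank 11 mm thick, and the hammer foot, a bar 34 mm long (along x, parallel to the grip's width), 12 mm wide, 8 mm high, from 7.5 to 15.5 mm below the origin.
- stand: white plastic stand that holds the spare peg, 64 mm square, 26 mm high, fixed to the bench; origin at the centre of its underside.
- ring_center (a point): the large loose steel ring (flask weight), 58 mm outside, 36 mm hole, 20 mm high, lying flat on the bench; point at its centre, half-way up. About 0.25 kg.
- ring: the same ring; origin at the centre of its underside.
- rail_slot (a point): point on the centre line of the rail's slot, in the plane of the rail's top face (40 mm above the bench), at the middle of the free length; x along the slot, y across, z up. The free length is x = -80 to +80 mm. A seated peg has its flange on the top face; it then turns freely either way, with about 3.5 mm of play up and 3 mm across the slot.
- rail: aluminium C-channel, slot up, fixed to the bench: 300 mm long (x), 60 mm wide (y), 40 mm high, ends capped; origin at the centre of its underside. Slot 17 mm wide, lips 4 mm thick, the space under them 52 mm wide, 32 mm deep. At x = -105 mm a fixed peg like the spare one, already turned, carries a ring; the free length's middle is at x = +45 mm.
- small_ring_center (a point): smaller plain steel ring, 40 mm outside, 20 mm hole, 14 mm high, lying on the bench; point at its centre. Not needed; its hole is too small for the peg.
- beaker: clear beaker, 70 mm across, 90 mm high, standing beyond the rail; origin at the centre of its underside. Bystander.
- reagent_bottle: amber bottle, 60 mm across, 150 mm high, beyond the rail; origin at the centre of its underside. Bystander.
- sample_jar: white jar, 52 mm across, 65 mm high, left of the rail; origin at the centre of its underside. Bystander.
- stopper: cork stopper, 28 mm across, 22 mm high, on the robot's side of the task's things; origin at the centre of its underside. Bystander.
- slide_box: blue plastic box, 80 by 60 by 30 mm, far left; origin at the centre of its underside. Bystander.
- screwdriver: screwdriver with a black handle lying far right; origin at its underside. Bystander.

How it is judged:
On the way, in this order (a step that is already met when the one before it is completed fails the run):
1. the peg stands in the slot, foot along it and under the lips, flange down on the rail (z of peg_grip in the frame of rail_slot between 0.0235 and 0.0315 m and y of peg_grip in the frame of rail_slot between -0.007 and 0.007 m and x of peg_grip in the frame of rail_slot between -0.09 and 0.1 m and angle between peg_grip's own z axis and vertical below 0.1 rad and angle between the x axis of peg_grip and the x axis of rail_slot, either way round below 0.3 rad), for 0.1 s.
2. the peg is turned a quarter turn, foot and grip across the rail, flange still down, before the ring goes on (z of peg_grip in the frame of rail_slot between 0.0235 and 0.0315 m and y of peg_grip in the frame of rail_slot between -0.007 and 0.007 m and x of peg_grip in the frame of rail_slot between -0.09 and 0.1 m and angle between peg_grip's own z axis and vertical below 0.1 rad and angle between the x axis of peg_grip and the y axis of rail_slot, either way round below 0.3 rad and horizontal distance between ring_center and peg_grip above 0.06 m), for 0.2 s.
At the end, for the whole second after the job is handed in: Peg seated in the free length (flange within 4 mm of the rail top, axis within 7 mm of the slot line, tilt under 0.1 rad), grip across the rail within 0.3 rad; large ring round it (centres within 10 mm), flat on the flange (4.5 mm, 0.12 rad); both at rest (z of peg_grip in the frame of rail_slot between 0.0235 and 0.0315 m and y of peg_grip in the frame of rail_slot between -0.007 and 0.007 m and x of peg_grip in the frame of rail_slot between -0.09 and 0.1 m and angle between peg_grip's own z axis and vertical below 0.1 rad and angle between the x axis of peg_grip and the y axis of rail_slot, either way round below 0.3 rad and horizontal distance between ring_center and peg_grip below 0.01 m and z of ring_center in the frame of peg_grip between -0.0175 and -0.0085 m and angle between ring_center's own z axis and vertical below 0.12 rad and linear speed of each of peg, ring below 0.02 m/s); the robot touches nothing.
It fails at once if the ring is dropped or thrown onto the peg (faster than 0.6 m/s while over it) (horizontal distance between ring_center and peg_grip below 0.03 m and linear speed of ring above 0.6 m/s).
It fails at once if one of the other loose things on the bench is shifted by more than 30 mm (distance of any of small_ring_center, beaker, reagent_bottle, sample_jar, stopper, slide_box, screwdriver from where it was at the start of the episode above 0.03 m).
It also fails if it takes over 67 s, if anything falls off the work surface, if the arm or the gripper's body presses on something with over 40 N, if the wrist force passes 120 N, or if a joint passes its speed limit or range.

ROBOT

A 6-joint arm with a two-finger parallel gripper is mounted at the origin on the work surface. World frame = base frame: x ahead of the robot, y to its left, z up, the work surface at z = 0. Lengths are in m, angles in rad, forces in N, time in s.
With the tool pointing down it reaches from about 0.4 to 0.825 m from the base axis. Payload 7 kg.
Tool frame: the origin (TCP) lies between the finger pads; the fingertips stand 22 mm ahead of it and the grasp point (between the pads) lies 3 mm ahead of it; z points along the fingers, y is the direction in which the jaws open and shut (so a half turn about z gives the same grasp; the last joint's range is limited). The gripper opens to 88 mm and grips with 3 to 60 N. Pads are 19 mm wide; open, the fingers measure 130 mm over their backs; the gripper's body (78 mm by 193 mm) begins 47 mm behind the grasp point.
Start: joints at [-0.859, 0.359, 0.012, 0, -1.224, -0.288], TCP at [0.278, -0.615, 0.249] pointing down, gripper open.
Joint ranges: [-3.07, 3.07], [-1.43, 2.12], [-1.02, 1.25], [-3.03, 1.67], [-3.05, -0], [-3.03, 3.03]. Speed limits (rad/s): [2.39, 2.39, 3.01, 3.14, 3.14, 3.14].

INTERFACE

Orientations are given as [roll, pitch, yaw] about the fixed x, y, z axes, in that order (R = Rz(yaw) Ry(pitch) Rx(roll)).
In Python, from station import arm, optics gives the robot as it stands. The module is installed in compiled form; this text tells all that it offers.
- The arm moves only by the tool jog_arm, never from a script. Its argument "motion" is a list that holds one entry, the list of rows, each a list of 7 numbers: the shift along the tool's x, y, z in m, then the turn, a rotation vector about the tool's x, y, z in degrees, then the finger opening in m, from 0 to 0.0876. In form: [[[x, y, z, rx, ry, rz, grip], ...]]. A call has 1 to 8 rows; each row is the pose to reach, as a shift and turn from the pose measured when the call began, along the tool's axes at that moment; what a row does not reach only later rows make up. A row lasts 1/10 s, in which the tool goes at most 50 mm and 8.59 degrees, less where a joint would pass 70% of its speed; a pose out of reach is approached as far as the arm can. A call with a gripper value outside its range is refused whole. The fingers move at their own pace and stop on an object; "newtons" is the grip in N (left out, the last holds). Time passes only in rows, so rows that repeat a pose let the fingers close. It gives the time, the measured TCP pose, the force and the opening at its end, in the units of the state.
- arm.get_state(): the state, without advancing time (a new reading comes with each control period).
- optics.grab_frame(name): name is "scene" or "top"; returns the picture (420x560x3 uint8, red, green, blue); there is no depth.
- optics.camera_model(name): a dict with "mtx" (3x3 intrinsics, pixels), "D" ([k1, k2, p1, p2, k3] as OpenCV has them; the pictures are not rectified), "R" (3x3) and "t" (3): a world point X has camera coordinates R X + t. Camera axes: x right, y down, z forward; pixel columns grow to the right and rows downward; lengths in m; the calibration is good to about 2 mm. A picture is of the moment at which its call begins. camera_model takes no time and is no camera call.
- arm.job_done(): hands the job in, once; it reports no verdict.
The state is a dict: "t": time; "q": joint angles; "qd": joint speeds; "joint_efforts": joint torques, N m; "eef_pos": TCP position; "ee_rot": TCP orientation; "force": force on the tool from outside, world axes, zero at the start; "moment": the same for the moment, N m; "width": finger opening in m.
Only numpy, scipy, OpenCV 4.12 (cv2) and the standard library are available. Lean on these libraries where they do the work, as an engineer would, in place of code of your own. Each camera call takes 0.05 s, during which the arm holds its last target.

## Working session

There is one attempt and no reset: what is moved stays moved. The work goes in short steps, Python scripts to look and compute and a tool call to move; the robot and the scene stay as the last step left them, time stands still between calls to the robot, and variables do not carry over. Pictures are saved under pics/ and viewed, and the job is handed in when it is done.

Besides the shell and the picture viewer there is one more tool, called as name([rows], argument=value, ...), one row to a line, values as JSON. jog_arm: Moves the arm, as the interface text tells. Its arguments: {"type":"object","properties":{"motion":{"type":"array","items":{"type":"array","items":{"type":"array","items":{"type":"number"}}}},"newtons":{"type":"number"}},"required":["motion"]}

```bash
mkdir -p pics
python3 - <<'E'
from station import arm, optics
import cv2,numpy as np
np.set_printoptions(precision=4,suppress=True)
for n in ["scene","top"]:
    im=optics.grab_frame(n); cv2.imwrite(f"pics/{n}0.png",im[:,:,::-1])
    m=optics.camera_model(n); print(n,m)
print(arm.get_state())
E
```

```text
scene {'mtx': array([[408.2171,   0.    , 276.7317],
       [  0.    , 408.2171, 211.9955],
       [  0.    ,   0.    ,   1.    ]]), 'D': array([-0.0834,  0.    ,  0.    ,  0.    ,  0.    ]), 'R': array([[-0.1219,  0.9925,  0.001 ],
       [ 0.7066,  0.0875, -0.7022],
       [-0.697 , -0.0849, -0.712 ]]), 't': array([ 0.0575, -0.3653,  1.4479])}
top {'mtx': array([[378.9653,   0.    , 281.3985],
       [  0.    , 378.9653, 208.4331],
       [  0.    ,   0.    ,   1.    ]]), 'D': array([-0.057,  0.   ,  0.   ,  0.   ,  0.   ]), 'R': array([[ 0.0257, -0.9996,  0.0135],
       [-0.9981, -0.0264, -0.0551],
       [ 0.0555, -0.0121, -0.9984]]), 't': array([-0.0249,  0.5769,  1.1116])}
{'t': 0.1, 'q': array([-0.8589,  0.3593,  0.0112, -0.0003, -1.2241, -0.2881]), 'qd': array([-0.0017, -0.0012,  0.0002,  0.0018,  0.0003,  0.0005]), 'joint_efforts': array([ -0.0004, -58.4165,  29.375 ,   7.0154,   0.0101,  -0.    ]), 'eef_pos': array([ 0.2774, -0.6149,  0.2477]), 'ee_rot': array([ 3.1401, -0.0001, -2.7179]), 'force': array([ 0.155 , -0.7308, -0.6971]), 'moment': array([-0.008 , -0.0032,  0.0672]), 'width': 0.0875581490572894}
```

View pics/scene0.png

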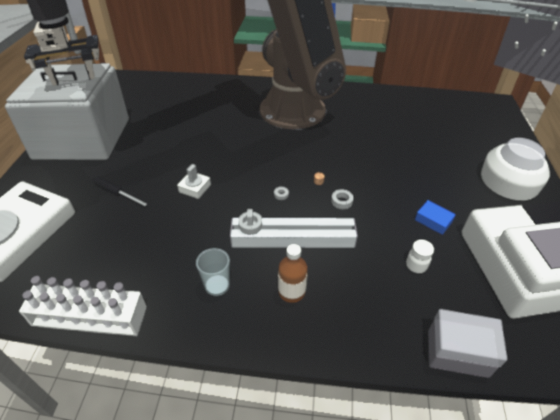

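View pics/top0.png

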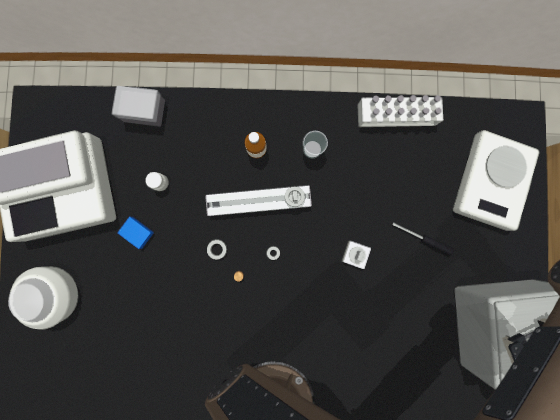

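The scene view shows the stand and peg at about (194,182), the large ring at (342,199) and the rail from (232,232) to (355,235). The top view shows the stand at (357,255), the ring at (217,249), and the rail from (207,205) to (311,195). I'll take enlarged crops and masks next.

```bash
cat > h.py <<'E'
import cv2,numpy as np
from station import arm, optics
np.set_printoptions(precision=4,suppress=True)
def ray(n,px):
    m=optics.camera_model(n)
    u=cv2.undistortPoints(np.array(px,float).reshape(-1,1,2),m['mtx'],m['D']).reshape(-1,2)
    d=np.c_[u,np.ones(len(u))]@m['R']; c=-m['R'].T@m['t']
    return c,d
def plane(n,px,z):
    c,d=ray(n,px); return c+d*((z-c[2])/d[:,2])[:,None]
def proj(n,X):
    m=optics.camera_model(n)
    return cv2.projectPoints(np.array(X,float).reshape(-1,1,3),cv2.Rodrigues(m['R'])[0],m['t'],m['mtx'],m['D'])[0].reshape(-1,2)
def tri(pa,pb):
    (c1,d1),(c2,d2)=ray('top',[pa]),ray('scene',[pb]); d1=d1[0];d2=d2[0]
    s=np.linalg.lstsq(np.c_[d1,-d2],c2-c1,rcond=None)[0]
    a=c1+d1*s[0];b=c2+d2*s[1]; return (a+b)/2,np.linalg.norm(a-b)
def crop(im,x0,y0,w,h,k): return cv2.resize(im[y0:y0+h,x0:x0+w],None,fx=k,fy=k,interpolation=cv2.INTER_NEAREST)
E
python3 - <<'E'
from h import *
t=cv2.imread('pics/top0.png');s=cv2.imread('pics/scene0.png')
a=np.vstack([np.hstack([crop(t,330,235,50,40,7),crop(s,170,160,50,40,7)]),np.hstack([crop(t,200,180,58,32,6)[:192],crop(t,258,180,58,32,6)])[:, :696].copy().__class__((1,1)) if 0 else np.hstack([crop(t,200,235,50,40,7),crop(s,320,180,50,40,7)])])
cv2.imwrite('pics/c1.png',a)
cv2.imwrite('pics/c2.png',np.vstack([crop(t,200,180,130,40,6),crop(s,225,205,133,50,6)[:, :780]]))
# masks
for n,im,b in [('top',t,(200,180,325,220)),('top',t,(340,237,375,273)),('top',t,(202,236,232,264)),('top',t,(264,244,284,262)),('scene',s,(325,185,360,212)),('scene',s,(225,205,360,250)),('scene',s,(175,162,213,198)),('scene',s,(270,185,292,202))]:
    x0,y0,x1,y1=b; g=im[y0:y1,x0:x1].max(2); m=(g>90).astype(np.uint8)
    cs=max(cv2.findContours(m,0,2)[0],key=cv2.contourArea)
    (cx,cy),wh,an=cv2.minAreaRect(cs); 
    M=cv2.moments(cs)
    print(n,b,'rect',cx+x0,cy+y0,wh,an,'cent',M['m10']/M['m00']+x0,M['m01']/M['m00']+y0, (cv2.boxPoints(((cx,cy),wh,an))+[x0,y0]).tolist())
E
```

```text
top (200, 180, 325, 220) rect 258.00135803222656 200.13940811157227 (21.720178604125977, 105.38223266601562) 84.68545532226562 cent 258.03899721448465 200.17432683379758 [[204.53085279464722, 194.2064323425293], [309.46006774902344, 184.44557571411133], [311.47186279296875, 206.07238388061523], [206.5426483154297, 215.8332405090332]]
top (340, 237, 375, 273) rect 356.1000003814697 254.19999885559082 (23.71708106994629, 23.084625244140625) 18.434947967529297 cent 356.16699539776465 254.24950690335305 [[341.20000076293945, 261.39999771118164], [348.5, 239.49999928474426], [371.0, 247.0], [363.70000076293945, 268.89999771118164]]
top (202, 236, 232, 264) rect 216.08823680877686 249.14705848693848 (19.160314559936523, 19.645383834838867) 14.03624439239502 cent 216.15014492753625 249.10202898550725 [[204.4117660522461, 256.35293769836426], [209.17647075653076, 237.294118642807], [227.76470756530762, 241.9411792755127], [223.00000381469727, 260.99999809265137]]
top (264, 244, 284, 262) rect 272.8999996185303 252.69999980926514 (12.969193458557129, 12.969193458557129) 26.56505012512207 cent
[... 520 characters left out ...]
089986 231.62047054782758 [[229.32598876953125, 246.86135482788086], [230.81976318359375, 207.27621746063232], [357.9406280517578, 212.0732307434082], [356.4468536376953, 251.65836715698242]]
scene (175, 162, 213, 198) rect 192.80588150024414 182.97647094726562 (28.309425354003906, 30.37026596069336) 40.60129928588867 cent 193.41429669485012 182.70945426594926 [[172.17646980285645, 185.29411697387695], [191.94117736816406, 162.23529434204102], [213.43529510498047, 180.6588249206543], [193.67058563232422, 203.71764755249023]]
scene (270, 185, 292, 202) rect 281.0 192.5 (13.0, 14.0) 90.0 cent 280.90202702702703 192.42117117117118 [[274.0, 186.0], [288.0, 186.0], [288.0, 199.0], [274.0, 199.0]]
```

```bash
ls pics
```

```text
c1.png
c2.png
scene0.png
top0.png
```

View pics/c1.png

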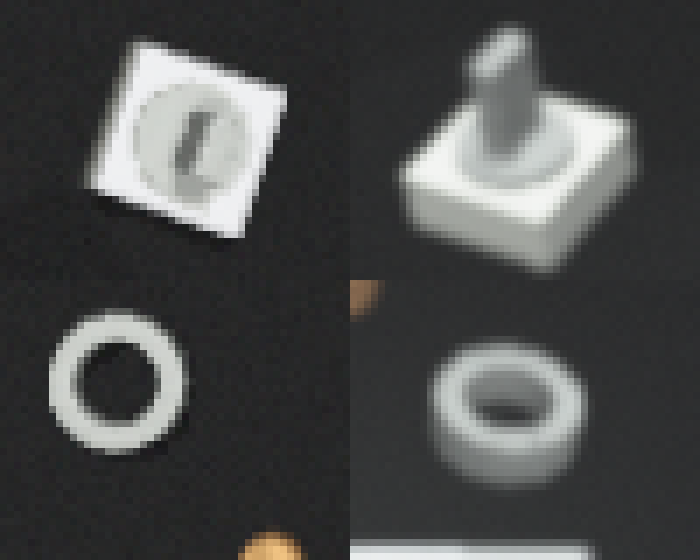

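View pics/c2.png

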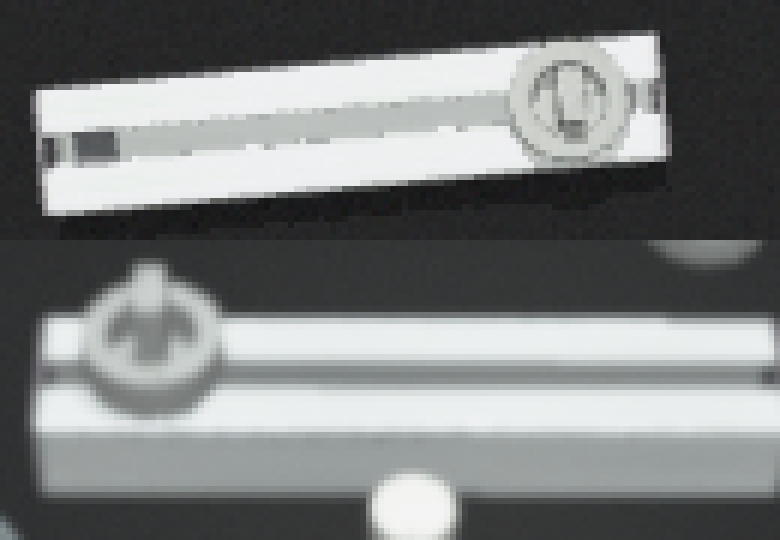

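Run:
```python
from h import *
t=cv2.imread('pics/top0.png');s=cv2.imread('pics/scene0.png')
for n in('top','scene'): print(n,'cam',ray(n,[[280,210]])[0])
K=8
def up(im,b):
    x0,y0,x1,y1=b
    return cv2.resize(im[y0:y1,x0:x1],None,fx=K,fy=K,interpolation=cv2.INTER_CUBIC)
def back(p,b): return (np.asarray(p,float)+.5)/K-.5+np.array(b[:2])
# ring top view: outer and hole ellipse
def ringfit(b,zt,im=t,n='top',th=110):
    g=up(im,b).max(2); m=(g>th).astype(np.uint8)
    cs,h=cv2.findContours(m,cv2.RETR_CCOMP,cv2.CHAIN_APPROX_NONE)
    i=max(range(len(cs)),key=lambda k:cv2.contourArea(cs[k]) if h[0][k][3]<0 else 0)
    o=plane(n,back(cs[i].reshape(-1,2),b),zt)[:,:2]
    j=max([k for k in range(len(cs)) if h[0][k][3]==i],key=lambda k:cv2.contourArea(cs[k]))
    hh=plane(n,back(cs[j].reshape(-1,2),b),zt)[:,:2]
    for p in(o,hh):
        (c),sz,a=cv2.fitEllipse((p*1000).astype(np.float32)); print(n,'ring',np.array(c),np.array(sz))
ringfit((200,234,234,266),.020); ringfit((262,242,286,264),.014)
# stand top
b=(335,232,380,276); g=up(t,b).max(2); m=(g>120).astype(np.uint8)
c=max(cv2.findContours(m,0,cv2.CHAIN_APPROX_NONE)[0],key=cv2.contourArea)
p=plane('top',back(c.reshape(-1,2),b),.026)[:,:2]*1000
print('stand',cv2.minAreaRect(p.astype(np.float32)))
# flange in stand
m2=((g<232)&(cv2.drawContours(np.zeros_like(g),[c],-1,255,-1)>0)).astype(np.uint8)
cv2.imwrite('pics/m.png',np.hstack([m2*255,g]))
# rail
b=(198,178,322,222); g=up(t,b).max(2); m=(g>120).astype(np.uint8)
c=max(cv2.findContours(m,0,cv2.CHAIN_APPROX_NONE)[0],key=cv2.contourArea)
p=plane('top',back(c.reshape(-1,2),b),.040)[:,:2]*1000
r=cv2.minAreaRect(p.astype(np.float32));print('rail',r,cv2.boxPoints(r))
for f in (0,1):
  pass
```

```text
top cam [0.5148 0.0038 1.1419]
scene cam [1.2744 0.0978 0.7743]
top ring [451.9794 179.4023] [57.4901 58.3018]
top ring [451.9772 179.0804] [34.3231 34.9067]
top ring [445.4034  11.9652] [39.576  39.8629]
top ring [445.5651  11.9939] [19.4104 19.597 ]
stand ((446.8782043457031, -234.13430786132812), (69.7726821899414, 67.7147445678711), 72.29203796386719)
rail ((598.4462280273438, 59.086402893066406), (63.27664566040039, 306.06634521484375), 6.808149337768555) [[548.8896 207.2899]
 [585.1724 -96.6183]
 [648.0028 -89.1171]
 [611.7201 214.7911]]
```

View pics/m.png

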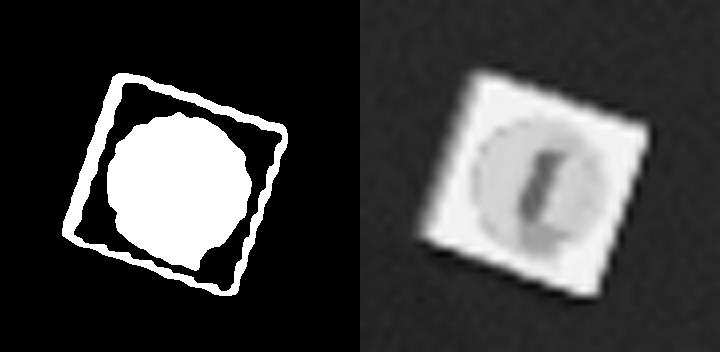

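Run:
```python
from h import *
t=cv2.imread('pics/top0.png');s=cv2.imread('pics/scene0.png')
K=8
def up(im,b):
    x0,y0,x1,y1=b
    return cv2.resize(im[y0:y1,x0:x1],None,fx=K,fy=K,interpolation=cv2.INTER_CUBIC)
def back(p,b): return (np.asarray(p,float)+.5)/K-.5+np.array(b[:2])
b=(335,232,380,276); g=up(t,b).max(2)
for th in(228,234,238):
    m=(g<th).astype(np.uint8)
    cs=cv2.findContours(m,cv2.RETR_CCOMP,cv2.CHAIN_APPROX_NONE)[0]
    for c in cs:
        if 8000<cv2.contourArea(c)<24000:
            p=plane('top',back(c.reshape(-1,2),b),.031)[:,:2]*1000
            k=p[:,0]>p[:,0].min()+14
            print(th,'flange',cv2.fitEllipse(p.astype(np.float32)),cv2.fitEllipse(p[k].astype(np.float32))[:2])
# dark side of grip
m=(g<165).astype(np.uint8); 
for c in cv2.findContours(m,cv2.RETR_CCOMP,cv2.CHAIN_APPROX_NONE)[0]:
    if 300<cv2.contourArea(c)<4000:
        p=back(c.reshape(-1,2),b); r=cv2.minAreaRect(p.astype(np.float32)); print('dark',r,plane('top',[r[0]],.0535)*1000)
        q=plane('top',p,.0535)[:,:2]*1000; print(cv2.minAreaRect(q.astype(np.float32)))
# slot in both views: for sample lines across the rail, edges via profile
def slot(n,im,ys):
    # rail frame guess
    c0=np.array([.5984,.0591]); a=np.deg2rad(90+6.81); 
    ux=np.array([np.cos(a),np.sin(a)]); uy=np.array([-ux[1],ux[0]])
    g=im.max(2).astype(np.float32); out=[]
    v=np.arange(-45,45.1,.25)/1000
    for x in ys:
        P=np.array([np.r_[c0+ux*x+uy*w,.04] for w in v]); pp=proj(n,P).astype(np.float32)
        pr=cv2.remap(g,pp[:,0].reshape(1,-1),pp[:,1].reshape(1,-1),cv2.INTER_LINEAR)[0]
        d=np.diff(pr); 
        def cross(lo,hi,sgn):
            k=(v[:-1]>lo)&(v[:-1]<hi); i=np.where(k)[0]; w=np.clip(sgn*d[i],0,None); j=i[np.argmax(w)]
            jj=np.arange(max(j-8,0),min(j+9,len(d))); w=np.clip(sgn*d[jj],0,None); return (v[jj]*w).sum()/w.sum()*1000+.125
        out.append([x*1000,cross(-.045,-.02,1),cross(-.018,.0,-1),cross(0,.018,1),cross(.02,.045,-1)])
    out=np.array(out); print(n,'rail width slot lines, y in guess frame'); print(out)
    print(np.polyfit(out[:,0],out[:,2:4].mean(1),1),np.median(np.diff(out[:,1:]),axis=0))
xs=np.arange(-.06,.13,.02)
slot('top',t,xs); slot('scene',s,xs)
```

```text
228 flange ((445.51361083984375, -234.13633728027344), (51.34146499633789, 53.409610748291016), 98.57742309570312) ((446.5954284667969, -234.1907501220703), (50.30528259277344, 51.98794174194336))
234 flange ((445.4939270019531, -234.34059143066406), (52.701908111572266, 55.041900634765625), 96.82901763916016) ((446.5653076171875, -234.3367919921875), (52.010711669921875, 53.29582595825195))
dark ((357.11114501953125, 256.2862243652344), (5.747522354125977, 12.269501686096191), 2.147585391998291) [[ 443.3775 -230.4178   53.5   ]]
((443.3988037109375, -230.42379760742188), (16.635326385498047, 35.146324157714844), 88.81704711914062)
top rail width slot lines, y in guess frame
[[-60.     -32.0611  -8.7238   6.3184  29.8457]
 [-40.     -30.337  -10.3497   7.4158  30.3538]
 [-20.     -30.2727  -8.8258   6.41    31.1208]
 [  0.     -30.9427  -9.3907   6.4189  30.6881]
 [ 20.     -29.8494  -8.9218   7.645   31.7701]
 [ 40.     -29.2789  -8.9495   9.0004  30.3879]
 [ 60.     -30.7102  -7.5912   7.0973  30.2484]
 [ 80.     -30.0082  -9.3248   8.6347  31.6086]
 [100.     -31.5349  -8.2754   6.825   30.7674]
 [120.     -30.4264  -7.7275   8.1233  30.5017]]
[ 0.008  -0.9504] [21.4994 15.8302 23.3392]
scene rail width slot lines, y in guess frame
[[-60.     -34.3369  -9.2371   4.4955  28.474 ]
 [-40.     -34.6536  -9.357    4.2942  28.514 ]
 [-20.     -34.4608 -11.9146   5.791   28.3325]
 [  0.     -34.4101 -11.5175   5.1917  28.9226]
 [ 20.     -33.3435 -11.6398   4.5085  29.7547]
 [ 40.     -33.6977  -8.8693   5.8724  30.4183]
 [ 60.     -32.9372  -6.7738   1.3764  30.1837]
 [ 80.     -34.4434 -11.6194   1.8063  30.6967]
 [100.     -33.7553  -8.8838   1.6043  30.4589]
 [120.     -32.2757  -8.5937   2.0047  30.3719]]
[-0.0066 -2.8745] [24.2552 13.6919 24.8961]
```

```bash
cat >> h.py <<'E'
from scipy.spatial.transform import Rotation as Ro
def go(p,yawdeg):
    s=arm.get_state(); R=Ro.from_euler('xyz',s['ee_rot']); T=Ro.from_euler('xyz',[np.pi,0,np.deg2rad(yawdeg)])
    d=R.inv().apply(np.array(p)-s['eef_pos']); r=(R.inv()*T).as_rotvec(degrees=True)
    print('t',round(s['t'],2),'pos',s['eef_pos'],'rot',np.rad2deg(s['ee_rot']),'F',s['force'],'w',round(s['width'],4))
    print('q',s['q']); print('shift mm',d*1000,'turn deg',r)
E
python3 - <<'E'
from h import *
print(proj('scene',[[.4465,-.2342,.076],[.4465,-.2342,.031],[.452,.1793,.020]]))
print(proj('top',[[.4465,-.2342,.076]]))
go([.4465,-.2342,.16],-197.7)
E
```

```text
[[192.2362 166.4134]
 [194.5482 178.9941]
 [343.3223 195.6511]]
[[360.1616 255.7668]]
t 0.1 pos [ 0.2774 -0.6149  0.2477] rot [ 179.9161   -0.0081 -155.7229] F [ 0.155  -0.7308 -0.6971] w 0.0876
q [-0.8589  0.3593  0.0112 -0.0003 -1.2241 -0.2881]
shift mm [-310.6894  277.4152   88.0789] turn deg [ 0.0772 -0.0384 41.977 ]
```

jog_arm([
  [[-0.04,0.035,0.011,0,0,5,0.0876],[-0.08,0.07,0.022,0,0,10,0.0876],[-0.12,0.105,0.033,0,0,16,0.0876],[-0.155,0.14,0.044,0,0,21,0.0876],[-0.195,0.175,0.055,0,0,27,0.0876],[-0.235,0.21,0.066,0,0,32,0.0876],[-0.275,0.245,0.077,0,0,37,0.0876],[-0.311,0.279,0.088,0,0,42,0.0876]],
], newtons=30)

```text
t: 0.9
eef_pos: [0.436, -0.2555, 0.1656]
ee_rot: [3.14, -0.001, 2.829]
force: [1.0, -0.2, -0.0]
width: 0.0875
```

Run:
```python
from h import *
go([.4475,-.2355,.12],-197.7)
```

```text
t 0.9 pos [ 0.436  -0.2555  0.1656] rot [179.9362  -0.0412 162.0618] F [ 0.9855 -0.1953 -0.0057] w 0.0875
q [-0.1416  0.1538 -0.4716 -0.0015 -0.9459 -1.7414]
shift mm [-4.8364 22.4746 45.6338] turn deg [ 0.0638 -0.041  -0.2383]
```

jog_arm([
  [[-0.005,0.0225,0.02,0,0,0,0.0876],[-0.005,0.0225,0.046,0,0,0,0.0876],[-0.005,0.0225,0.046,0,0,0,0.06],[-0.005,0.0225,0.046,0,0,0,0.05],[-0.005,0.0225,0.046,0,0,0,0.05]],
])

```text
t: 1.4
eef_pos: [0.4481, -0.2362, 0.1207]
ee_rot: [3.141, 0.0, 2.828]
force: [0.0, 0.2, 0.4]
width: 0.0691
```

Run:
```python
from h import *
go([.4475,-.2355,.0595],-197.7)
for n,b in(('top',(320,220,70,60)),('scene',(150,110,80,90))):
    im=optics.grab_frame(n)[:,:,::-1]; cv2.imwrite(f'pics/{n}1.png',im); cv2.imwrite(f'pics/{n}1c.png',crop(im,*b,6))
```

```text
t 1.4 pos [ 0.4481 -0.2362  0.1207] rot [179.9431   0.0277 162.0276] F [0.0013 0.2224 0.3838] w 0.0691
q [-0.0975  0.2086 -0.5252 -0.0012 -0.8363 -1.7862]
shift mm [ 0.812   0.4412 61.1865] turn deg [ 0.0568  0.0278 -0.2724]
```

View pics/scene1c.png

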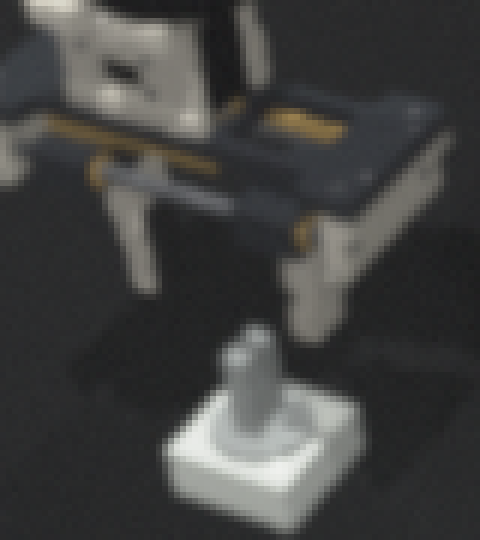

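The fingers straddle the grip: tips at crop (145,285) and (310,335), grip top at (250,345). I'm descending with the jaws part open and will then close.

jog_arm([
  [[0.0005,0.0005,0.025,0,0,0,0.05],[0.0005,0.0005,0.045,0,0,0,0.05],[0.0005,0.0005,0.061,0,0,0,0.05],[0.0005,0.0005,0.061,0,0,0,0.05],[0.0005,0.0005,0.061,0,0,0,0.03],[0.0005,0.0005,0.061,0,0,0,0.02],[0.0005,0.0005,0.061,0,0,0,0.005],[0.0005,0.0005,0.061,0,0,0,0.005]],
], newtons=20)

```text
t: 2.3
eef_pos: [0.4483, -0.2356, 0.0605]
ee_rot: [3.14, 0.003, 2.828]
force: [0.4, -0.4, -0.1]
width: 0.0233
```

jog_arm([
  [[0,0,0,0,0,0,0.005],[0,0,0,0,0,0,0.005],[0,0,0,0,0,0,0.005],[0,0,0,0,0,0,0.005]],
], newtons=40)

```text
t: 2.7
eef_pos: [0.4485, -0.2357, 0.061]
ee_rot: [3.14, 0.003, 2.828]
force: [-0.9, 1.0, 6.1]
width: 0.0121
```

jog_arm([
  [[0,0,-0.01,0,0,0,0.005],[0,0,-0.03,0,0,0,0.005],[0,0,-0.06,0,0,0,0.005],[0,0,-0.09,0,0,0,0.005],[0,0,-0.12,0,0,0,0.005],[0,0,-0.12,0,0,0,0.005]],
])

```text
t: 3.3
eef_pos: [0.4502, -0.2363, 0.1855]
ee_rot: [3.14, 0.01, 2.829]
force: [0.1, -0.3, -2.9]
width: 0.0119
```

Run:
```python
from h import *
go([.5925,.1225,.16],-180+90+6.8)
for n,b in(('top',(330,220,60,60)),('scene',(150,90,80,100))):
    im=optics.grab_frame(n)[:,:,::-1]; cv2.imwrite(f'pics/{n}2.png',im); cv2.imwrite(f'pics/{n}2c.png',crop(im,*b,6))
```

```text
t 3.3 pos [ 0.4502 -0.2363  0.1855] rot [179.8833   0.5796 162.0644] F [ 0.1213 -0.2771 -2.8534] w 0.0119
q [-0.0964  0.1319 -0.4471  0.0002 -0.9815 -1.7876]
shift mm [-24.6343 385.1077  26.5405] turn deg [  -0.5055    0.4884 -114.7339]
```

View pics/scene2c.png

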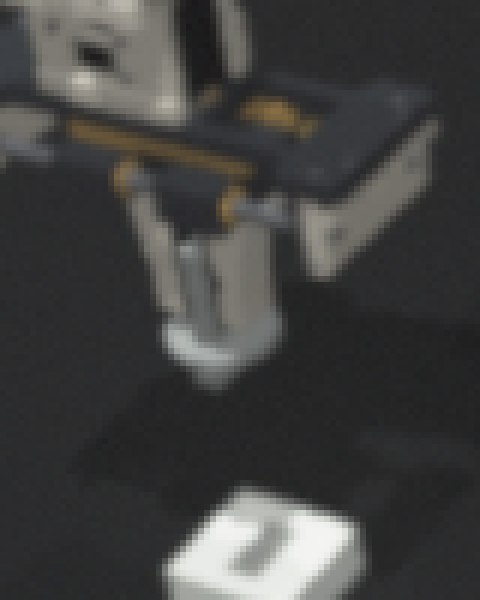

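Run:
```python
from h import *
print('bottle cap',plane('top',[[254,137.5]],.15), plane('scene',[[293.5,252]],.15),'base front',plane('scene',[[293,299]],0),'beaker',plane('top',[[314,150]],.0))
```

```text
bottle cap [[0.7564 0.0693 0.15  ]] [[0.7685 0.0694 0.15  ]] base front [[0.7798 0.074  0.    ]] beaker [[ 0.7595 -0.1049  0.    ]]
```

jog_arm([
  [[-0.002,0.048,0,0,0,-8,0.005],[-0.004,0.096,0,0,0,-16,0.005],[-0.006,0.144,0.002,0,0,-24,0.005],[-0.009,0.192,0.004,0,0,-32,0.005],[-0.012,0.24,0.006,0,0,-40,0.005],[-0.016,0.288,0.008,0,0,-48,0.005],[-0.02,0.336,0.01,0,0,-56,0.005],[-0.0245,0.385,0.012,-0.5,0.5,-64,0.005]],
])

```text
t: 4.2
eef_pos: [0.5895, 0.1247, 0.169]
ee_rot: [3.132, -0.001, -2.332]
force: [1.0, -0.8, -1.3]
width: 0.0116
```

Run:
```python
from h import *
go([.5925,.1225,.16],-180+90+6.8)
```

```text
t 4.2 pos [0.5895 0.1247 0.169 ] rot [ 179.4444   -0.0808 -133.6422] F [ 0.9858 -0.8309 -1.3222] w 0.0116
q [ 0.5268  0.3067 -0.2517 -0.0105 -1.0165 -1.283 ]
shift mm [-0.4514 -3.7557  8.9457] turn deg [  0.5548   0.169  -50.4422]
```

jog_arm([
  [[-0.0005,-0.004,0.003,0.5,0,-8,0.005],[-0.0005,-0.004,0.005,0.5,0,-16,0.005],[-0.0005,-0.004,0.009,0.5,0.2,-24,0.005],[-0.0005,-0.004,0.03,0.5,0.2,-32,0.005],[-0.0005,-0.004,0.05,0.5,0.2,-40,0.005],[-0.0005,-0.004,0.06,0.5,0.2,-48,0.005],[-0.0005,-0.004,0.06,0.5,0.2,-50.5,0.005],[-0.0005,-0.004,0.06,0.5,0.2,-50.5,0.005]],
])

```text
t: 5.0
eef_pos: [0.5911, 0.1221, 0.1069]
ee_rot: [3.137, -0.001, -1.451]
force: [1.2, 0.3, -2.4]
width: 0.0115
```

Run:
```python
from h import *
go([.5925,.1225,.08],-180+90+6.8)
for n,b in(('top',(195,165,120,60)),('scene',(260,150,110,95))):
    im=optics.grab_frame(n)[:,:,::-1]; cv2.imwrite(f'pics/{n}3.png',im); cv2.imwrite(f'pics/{n}3c.png',crop(im,*b,6))
```

```text
t 5.0 pos [0.5911 0.1221 0.1069] rot [179.7288  -0.0732 -83.1298] F [ 1.1945  0.3297 -2.4045] w 0.0115
q [ 0.5267  0.3705 -0.3234 -0.0009 -0.8817 -0.4062]
shift mm [-0.2407 -1.5558 26.8894] turn deg [ 0.2712 -0.0734  0.07  ]
```

View pics/scene3c.png

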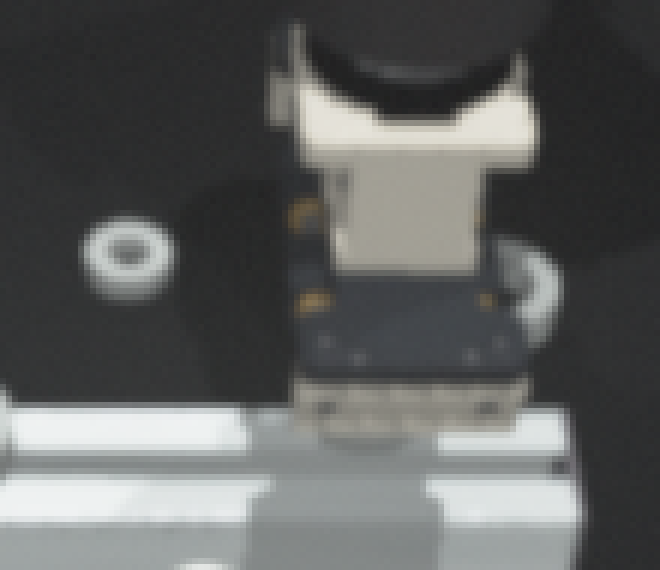

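View pics/top3c.png

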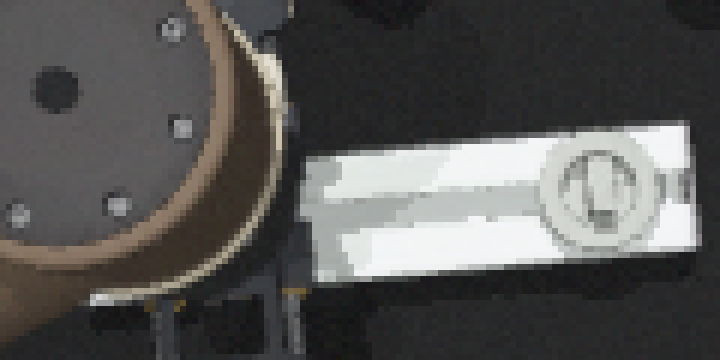

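Both views are blocked by the gripper; only the flange's edge shows, at scene crop (365,445), over the slot. I'll lower in small steps and watch the force.

jog_arm([
  [[0,-0.0015,0.007,0.2,0,0,0.005],[0,-0.0015,0.012,0.2,0,0,0.005],[0,-0.0015,0.015,0.2,0,0,0.005],[0,-0.0015,0.017,0.2,0,0,0.005],[0,-0.0015,0.019,0.2,0,0,0.005],[0,-0.0015,0.019,0.2,0,0,0.005]],
])

```text
t: 5.7
eef_pos: [0.5932, 0.1226, 0.0888]
ee_rot: [-3.141, -0.001, -1.453]
force: [0.1, 0.4, -2.6]
width: 0.0118
```

jog_arm([
  [[0,0,0.001,0,0,0,0.005],[0,0,0.0025,0,0,0,0.005],[0,0,0.004,0,0,0,0.005],[0,0,0.004,0,0,0,0.005]],
])

```text
t: 6.1
eef_pos: [0.593, 0.1225, 0.0846]
ee_rot: [-3.141, -0.001, -1.453]
force: [1.0, 0.3, -2.0]
width: 0.0114
```

Foot is in with no contact force. I'm continuing to the flange, expected at TCP z ≈ 0.075.

jog_arm([
  [[0,0,0.003,0,0,0,0.005],[0,0,0.006,0,0,0,0.005],[0,0,0.008,0,0,0,0.005],[0,0,0.009,0,0,0,0.005],[0,0,0.0095,0,0,0,0.005],[0,0,0.0095,0,0,0,0.005]],
])

```text
t: 6.7
eef_pos: [0.5931, 0.1225, 0.0751]
ee_rot: [-3.141, -0.001, -1.453]
force: [0.3, -0.8, -1.3]
width: 0.0118
```

jog_arm([
  [[0,0,0.0005,0,0,0,0.005],[0,0,0.001,0,0,0,0.005],[0,0,0.001,0,0,0,0.005],[0,0,0.001,0,0,0,0.005]],
])

```text
t: 7.1
eef_pos: [0.5931, 0.1225, 0.075]
ee_rot: [-3.141, -0.001, -1.453]
force: [-3.1, -0.1, 6.6]
width: 0.0117
```

jog_arm([
  [[0,0,-0.0003,0,0,7,0.005],[0,0,-0.0003,0,0,14,0.005],[0,0,-0.0003,0,0,21,0.005],[0,0,-0.0003,0,0,28,0.005],[0,0,-0.0003,0,0,35,0.005],[0,0,-0.0003,0,0,42,0.005],[0,0,-0.0003,0,0,49,0.005],[0,0,-0.0003,0,0,56,0.005]],
])

```text
t: 7.9
eef_pos: [0.5932, 0.1225, 0.0752]
ee_rot: [-3.141, 0.001, -2.435]
force: [1.0, -0.7, -1.5]
width: 0.0118
```

Run:
```python
from h import *
go([.593,.1225,.075],-173.2)
```

```text
t 7.9 pos [0.5932 0.1225 0.0752] rot [-179.9383    0.0324 -139.5345] F [ 1.014  -0.7466 -1.474 ] w 0.0118
q [ 0.5265  0.4078 -0.354   0.0013 -0.8083 -1.3919]
shift mm [0.1981 0.1208 0.2427] turn deg [-0.0504  0.0496 33.6655]
```

jog_arm([
  [[0,0,0,0,0,7,0.005],[0,0,0,0,0,14,0.005],[0,0,0,0,0,21,0.005],[0,0,0,0,0,28,0.005],[0,0,0,0,0,33.7,0.005],[0,0,0,0,0,33.7,0.005],[0,0,0,0,0,33.7,0.005]],
])

```text
t: 8.6
eef_pos: [0.5932, 0.1226, 0.0752]
ee_rot: [-3.141, 0.001, -3.021]
force: [-0.4, 0.2, -1.5]
width: 0.0122
```

Run:
```python
from h import *
go([.593,.1225,.075],-173.2)
```

```text
t 8.6 pos [0.5932 0.1226 0.0752] rot [-179.9667    0.0598 -173.0623] F [-0.3715  0.2349 -1.5378] w 0.0122
q [ 0.5265  0.4079 -0.3541  0.0013 -0.8081 -1.9771]
shift mm [ 0.2282 -0.042   0.1661] turn deg [-0.0332  0.0598  0.1377]
```

jog_arm([
  [[0,0,0.0003,0,0,0,0.005],[0,0,0.0003,0,0,0,0.03],[0,0,0.0003,0,0,0,0.05],[0,0,0.0003,0,0,0,0.05],[0,0,0.0003,0,0,0,0.05],[0,0,-0.03,0,0,0,0.06],[0,0,-0.07,0,0,0,0.0876],[0,0,-0.1,0,0,0,0.0876]],
])

```text
t: 9.4
eef_pos: [0.5936, 0.1227, 0.1773]
ee_rot: [-3.141, 0.002, -3.02]
force: [0.2, 0.5, 0.0]
width: 0.062
```

Run:
```python
from h import *
go([.453,.178,.14],-173.2)
```

```text
t 9.4 pos [0.5936 0.1227 0.1773] rot [-179.9669    0.1336 -173.0319] F [0.2117 0.5329 0.0162] w 0.062
q [ 0.5267  0.2997 -0.2457  0.0017 -1.0234 -1.9768]
shift mm [132.9184  71.9787  36.9537] turn deg [-0.0329  0.1336  0.1681]
```

jog_arm([
  [[0.04,0.022,0,0,0,0,0.0876],[0.08,0.044,0.01,0,0,0,0.0876],[0.115,0.062,0.025,0,0,0,0.0876],[0.133,0.072,0.037,0,0,0,0.0876],[0.133,0.072,0.037,0,0,0,0.0876],[0.133,0.072,0.037,0,0,0,0.0876]],
])

```text
t: 10.0
eef_pos: [0.453, 0.1785, 0.1404]
ee_rot: [-3.141, 0.003, -3.018]
force: [0.4, 0.4, 0.7]
width: 0.0875
```

Run:
```python
from h import *
go([.453,.178,.024],-173.2)
for n,b in(('top',(195,180,65,50)),('scene',(300,150,80,100))):
    im=optics.grab_frame(n)[:,:,::-1]; cv2.imwrite(f'pics/{n}4.png',im); cv2.imwrite(f'pics/{n}4c.png',crop(im,*b,6))
print(proj('scene',[[.5931,.1225,.09],[.5931,.1225,.045]]),proj('top',[[.5931,.1225,.09],[.5931,.1225,.045]]))
```

```text
t 10.0 pos [0.453  0.1785 0.1404] rot [-179.9792    0.1741 -172.937 ] F [0.3681 0.4069 0.7107] w 0.0875
q [ 0.7819  0.151  -0.5458  0.0028 -0.8718 -2.2313]
shift mm [  0.374   -0.4129 116.3852] turn deg [-0.0204  0.1742  0.263 ]
[[322.1452 212.5447]
 [320.6586 225.5151]] [[234.3562 200.0663]
 [236.0676 201.2638]]
```

View pics/scene4c.png

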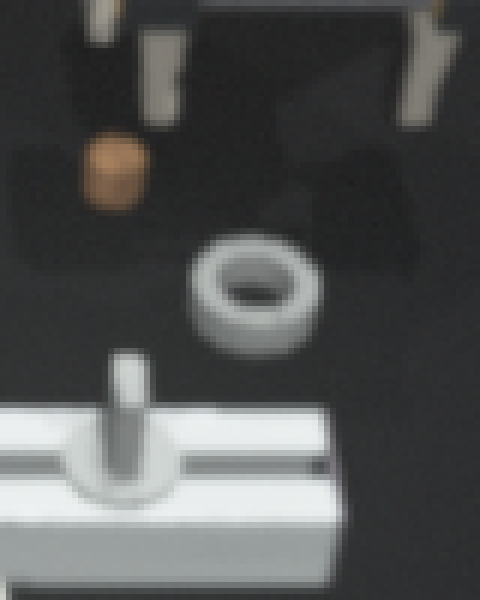

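View pics/top4c.png

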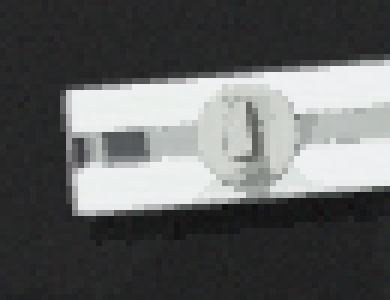

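The scene view shows the peg seated upright with its flange at crop (123,460). In the top view the flange is at (248,133) and the grip stands across the rail. The predicted positions agree to about 1 mm, so I'm descending on the ring.

jog_arm([
  [[0.0004,-0.0004,0.04,0,0.1,0.2,0.0876],[0.0004,-0.0004,0.08,0,0.1,0.2,0.0876],[0.0004,-0.0004,0.105,0,0.1,0.2,0.0876],[0.0004,-0.0004,0.116,0,0.1,0.2,0.0876],[0.0004,-0.0004,0.116,0,0.1,0.2,0.0876]],
], newtons=15)

```text
t: 10.6
eef_pos: [0.4543, 0.1774, 0.0238]
ee_rot: [-3.14, 0.0, -3.024]
force: [0.0, -0.5, 0.3]
width: 0.0879
```

jog_arm([
  [[0,0,0,0,0,0,0.068],[0,0,0,0,0,0,0.06],[0,0,0,0,0,0,0.05],[0,0,0,0,0,0,0.05],[0,0,0,0,0,0,0.05],[0,0,0,0,0,0,0.05]],
])

```text
t: 11.2
eef_pos: [0.4546, 0.1777, 0.0242]
ee_rot: [-3.14, 0.001, -3.024]
force: [-0.4, 0.5, 3.5]
width: 0.058
```

jog_arm([
  [[0,0,0,0,0,0,0.05],[0,0,-0.02,0,0,0,0.05],[0,0,-0.06,0,0,0,0.05],[0,0,-0.1,0,0,0,0.05],[0,0,-0.13,0,0,0,0.05],[0,0,-0.13,0,0,0,0.05]],
], newtons=30)

```text
t: 11.8
eef_pos: [0.4562, 0.1791, 0.1582]
ee_rot: [3.139, 0.007, -3.023]
force: [-0.8, 1.0, -2.9]
width: 0.0578
```

Run:
```python
from h import *
go([.593,.1225,.155],-173.2)
for n,b in(('top',(180,200,90,70)),('scene',(290,110,110,100))):
    im=optics.grab_frame(n)[:,:,::-1]; cv2.imwrite(f'pics/{n}5.png',im); cv2.imwrite(f'pics/{n}5c.png',crop(im,*b,6))
p=arm.get_state()['eef_pos']; print(proj('scene',[p-[0,0,.0142],p-[0,0,.0242],p-[0,0,.0042]]))
```

```text
t 11.8 pos [0.4562 0.1791 0.1582] rot [ 179.8514    0.4022 -173.2129] F [-0.7663  1.0372 -2.8844] w 0.0578
q [ 0.7781  0.1322 -0.5199  0.0028 -0.9115 -2.2321]
shift mm [-129.1568  -72.4097    3.9077] turn deg [ 0.1486  0.4022 -0.0124]
[[348.2348 161.0876]
 [347.7471 164.2218]
 [348.7284 157.9111]]
```

View pics/scene5c.png

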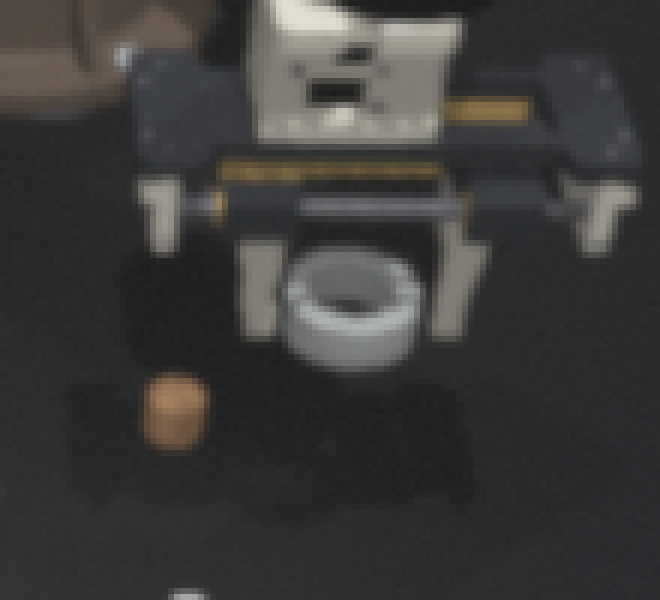

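The ring is held level between the fingers at crop (353,290), about 1.6 mm toward the robot from the TCP, as expected. Next move takes it over the peg.

jog_arm([
  [[-0.03,-0.017,0,0,0.1,0,0.05],[-0.06,-0.034,0,0,0.2,0,0.05],[-0.09,-0.05,0,0,0.4,0,0.05],[-0.112,-0.061,0.001,0.1,0.4,0,0.05],[-0.123,-0.068,0.002,0.1,0.4,0,0.05],[-0.131,-0.0725,0.004,0.1,0.4,0,0.05],[-0.131,-0.0725,0.004,0.1,0.4,0,0.05],[-0.131,-0.0725,0.004,0.1,0.4,0,0.05]],
])

```text
t: 12.7
eef_pos: [0.5917, 0.1212, 0.1499]
ee_rot: [-3.14, -0.007, -3.024]
force: [-0.4, 0.2, -2.1]
width: 0.0576
```

Run:
```python
from h import *
go([.595,.1225,.120],-173.2)
for n,b in(('scene',(270,130,110,110)),):
    im=optics.grab_frame(n)[:,:,::-1]; cv2.imwrite(f'pics/{n}6.png',im); cv2.imwrite(f'pics/{n}6c.png',crop(im,*b,5))
p=arm.get_state()['eef_pos']; print(proj('scene',[p-[0.0015,0,.0042],[.5935,.1225,.09]]))
```

```text
t 12.7 pos [0.5917 0.1212 0.1499] rot [-179.8808   -0.4    -173.2729] F [-0.3629  0.2423 -2.1022] w 0.0576
q [ 0.5246  0.3272 -0.2745 -0.001  -0.9763 -1.9774]
shift mm [-3.6012  1.0075 29.8437] turn deg [-0.119  -0.4    -0.0725]
[[323.6679 194.2229]
 [322.1377 212.665 ]]
```

View pics/scene6c.png

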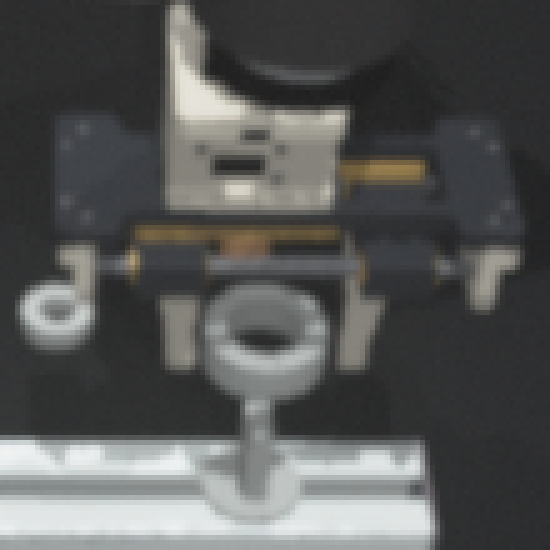

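The ring is at crop (265,325), directly above the peg top at (257,403). I'll correct the offset and descend gently.

jog_arm([
  [[-0.0036,0.001,0.005,-0.1,-0.4,0,0.05],[-0.0036,0.001,0.015,-0.1,-0.4,0,0.05],[-0.0036,0.001,0.025,-0.1,-0.4,0,0.05],[-0.0036,0.001,0.03,-0.1,-0.4,0,0.05],[-0.0036,0.001,0.03,-0.1,-0.4,0,0.05]],
])

```text
t: 13.25
eef_pos: [0.5943, 0.1224, 0.1189]
ee_rot: [-3.141, -0.001, -3.024]
force: [-0.2, -0.1, -2.6]
width: 0.0577
```

Run:
```python
from h import *
go([.595,.1225,.07],-173.2)
```

```text
t 13.25 pos [0.5943 0.1224 0.1189] rot [-179.9524   -0.0823 -173.2492] F [-0.243  -0.1135 -2.6034] w 0.0577
q [ 0.5249  0.3602 -0.307   0.0002 -0.9052 -1.978 ]
shift mm [-0.7612  0.0164 48.9214] turn deg [-0.0476 -0.0823 -0.0491]
```

jog_arm([
  [[-0.0005,0,0.003,0,0,0,0.05],[-0.0005,0,0.006,0,0,0,0.05],[-0.0005,0,0.009,0,0,0,0.05],[-0.0005,0,0.012,0,0,0,0.05],[-0.0005,0,0.014,0,0,0,0.05]],
])

```text
t: 13.75
eef_pos: [0.5947, 0.1224, 0.1046]
ee_rot: [-3.141, -0.002, -3.024]
force: [0.1, 0.2, -2.1]
width: 0.0581
```

jog_arm([
  [[0,0,0.004,0,0,0,0.05],[0,0,0.008,0,0,0,0.05],[0,0,0.012,0,0,0,0.05],[0,0,0.016,0,0,0,0.05],[0,0,0.02,0,0,0,0.05]],
])

```text
t: 14.25
eef_pos: [0.5946, 0.1224, 0.0842]
ee_rot: [-3.141, -0.002, -3.024]
force: [-0.1, 1.0, -3.0]
width: 0.0581
```

The ring is around the grip with no contact. I'm lowering to the flange, expected at TCP z ≈ 0.069.

jog_arm([
  [[0,0,0.004,0,0,0,0.05],[0,0,0.008,0,0,0,0.05],[0,0,0.011,0,0,0,0.05],[0,0,0.013,0,0,0,0.05],[0,0,0.014,0,0,0,0.05],[0,0,0.014,0,0,0,0.05]],
])

```text
t: 14.85
eef_pos: [0.5946, 0.1224, 0.0701]
ee_rot: [-3.141, -0.002, -3.024]
force: [0.1, -0.4, -2.3]
width: 0.0577
```

jog_arm([
  [[0,0,0.0005,0,0,0,0.05],[0,0,0.001,0,0,0,0.05],[0,0,0.0015,0,0,0,0.05],[0,0,0.0015,0,0,0,0.05]],
])

```text
t: 15.25
eef_pos: [0.5947, 0.1224, 0.0692]
ee_rot: [-3.141, -0.001, -3.024]
force: [-2.7, 0.1, 3.5]
width: 0.0577
```

jog_arm([
  [[0,0,0,0,0,0,0.06],[0,0,0,0,0,0,0.068],[0,0,0,0,0,0,0.078],[0,0,0,0,0,0,0.085],[0,0,0,0,0,0,0.085],[0,0,-0.02,0,0,0,0.085],[0,0,-0.05,0,0,0,0.085],[0,0,-0.09,0,0,0,0.085]],
])

```text
t: 16.05
eef_pos: [0.5938, 0.1221, 0.1586]
ee_rot: [-3.14, -0.005, -3.024]
force: [0.6, 0.7, 0.6]
width: 0.0849
```

jog_arm([
  [[0.03,0,-0.02,0,0,0,0.085],[0.07,0,-0.05,0,0,0,0.085],[0.11,0,-0.06,0,0,0,0.085],[0.14,0,-0.06,0,0,0,0.085],[0.14,0,-0.06,0,0,0,0.085]],
])

```text
t: 16.55
eef_pos: [0.4521, 0.1051, 0.2202]
ee_rot: [-3.141, -0.004, -3.023]
force: [0.2, 0.9, 0.5]
width: 0.0852
```

Run:
```python
from h import *
go([.5935,.1225,.07],-173.2)
for n,b in(('top',(195,170,65,50)),('scene',(290,190,80,65))):
    im=optics.grab_frame(n)[:,:,::-1]; cv2.imwrite(f'pics/{n}7.png',im); cv2.imwrite(f'pics/{n}7c.png',crop(im,*b,6))
print(proj('scene',[[.5935,.1225,.065]]),proj('top',[[.5935,.1225,.065]]))
```

```text
t 16.55 pos [0.4521 0.1051 0.2202] rot [-179.98     -0.2075 -173.2209] F [0.1552 0.9031 0.5007] w 0.0852
q [ 0.653   0.0301 -0.473  -0.0018 -1.0709 -2.1047]
shift mm [-143.0065    0.6756  149.7299] turn deg [-0.0199 -0.2075 -0.0209]
[[321.3006 219.9758]] [[235.3292 200.6038]]
```

View pics/scene7c.png

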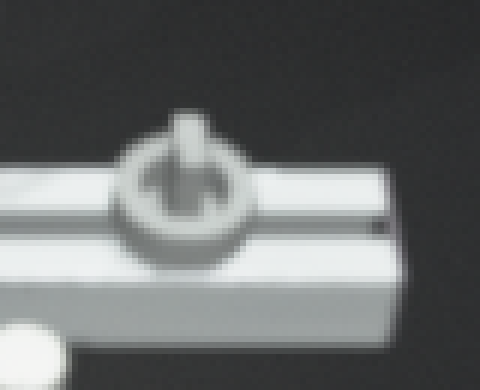

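View pics/top7c.png

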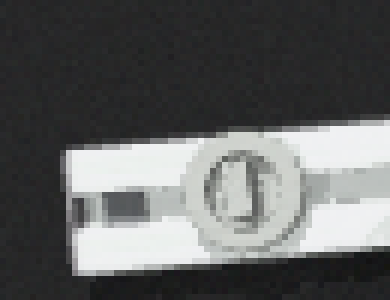

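View pics/scene7.png

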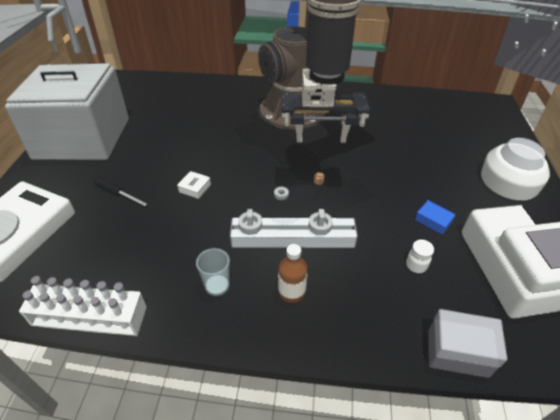

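The ring lies flat around the grip: scene crop (185,187), top crop (246,192). It looks the same as the fitted peg, and the bystanders are where they were. I'm handing in.

```bash
python3 -c "
from station import arm
print(arm.job_done())"
```

```text
the job is handed in; nothing more can be done
None
```

The spare peg is seated in the rail with its grip square across it, and the large ring lies flat on its flange. I handed the job in at about 16.6 s; it reports no verdict.

- **Peg:** I lifted it from the stand and lowered its foot through the slot about 20 mm past the middle of the free length. It touched down at the expected height, with the force rising from −2 to +6.6 N. I then turned it a quarter turn and released it.
- **Ring:** I carried it over the peg and lowered it slowly until it touched at the expected height (TCP z 0.0692 m). I then opened the jaws and backed off.
- **Last pictures:** Both views show the peg upright, the grip across the rail and the ring level round it. The ring's centre is within about 1 mm of the expected position. The other things on the bench look unmoved, and the robot is clear of everything.
- **Disagreement:** The two cameras differed by about 2–3 mm from each other. I split the difference, and the contacts agreed with that. The gripper hid the peg in both views during insertion, so I did that step by force.

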